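# Swap the table lamp's battery pack

## Robot

A 6-joint arm with a two-finger parallel gripper is mounted at the origin on the work surface. World frame = base frame: x ahead of the robot, y to its left, z up, the work surface at z = 0. Lengths are in mm, angles in rad, forces in N, time in s.
With the tool pointing down it reaches from about 350 to 975 mm from the base axis. Payload 7.1 kg.
Tool frame: the origin (TCP) lies midway between the tips of the shut fingers; the grasp point (between the pads) lies 19 mm behind it; z points along the fingers, y is the line along which they close (so a half turn about z gives the same grasp; the last joint's range is limited). The gripper opens to 88 mm and grips with 3 to 60 N. Pads are 20 mm wide; open, the fingers measure 115 mm over their backs; the gripper's body (75 mm by 178 mm) begins 61 mm behind the grasp point.
Start: joints at [-1.298, 0.423, 1.63, -0, 1.089, -0.019], TCP at [179.816, -598.557, 222.675] pointing down, gripper open.
Joint ranges: [-3, 3], [-0.9, 2.11], [0.09, 2.58], [-1.31, 4.45], [0.11, 2.69], [-2.54, 2.54]. Speed limits (rad/s): [2.39, 2.39, 3.01, 3.14, 3.14, 3.14].

## Interface

Orientations are given as a rotation vector (axis times angle).
In Python, from workcell import ctrl gives the robot as it stands.
- The arm moves only by the shell command python3 -m pendant 'ROWS'. ROWS is a JSON object of lists of equal length, an entry for each row: "grip": the opening, from -1 (shut) to 1 (fully open); "linear": the shift along the tool's x, y, z in mm, a list of three; "angular": the turn, a rotation vector about the tool's x, y, z in rad, a list of three. In form: {"grip": [grip, ...], "linear": [[tx, ty, tz], ...], "angular": [[ax, ay, az], ...]}. A call has 1 to 12 rows; each row shifts and turns the commanded pose from where the row before left it, along the tool's axes as they then stand; what a row does not reach is not made up. A row lasts 1/12 s, in which the tool goes at most 41.7 mm and 7.16 degrees, less where a joint would pass 70% of its speed; a pose out of reach is approached as far as the arm can. A call with a gripper value outside its range is refused whole. The fingers move at their own pace and stop on an object; the grip force is fixed at half the most. Time passes only in rows, so rows that do not move let the fingers close. It gives the time, the measured TCP pose, the force, the opening and the grip force at its end, in the units of the state.
- ctrl.get_obs(): the state, without advancing time (a new reading comes with each control period).
- ctrl.get_image(name): name is "side" or "top" or "wrist"; returns the picture (420x560x3 uint8, red, green, blue); there is no depth.
- ctrl.camera_params(name): a dict with "vfov" (degrees; the focal length in pixels is half the picture's height over the tangent of half this angle, whatever the lens; pixels are square), "cx", "cy" (the principal point, pixels), "R" (3x3) and "t" (3): a world point X has camera coordinates R X + t; the wrist camera has in their place "T_tool_cam" (4x4, takes a point from camera to tool coordinates, whose origin is the TCP and whose axes are the flange's). Camera axes: x right, y down, z forward; pixel columns grow to the right and rows downward; lengths in mm; the calibration is good to about 2 mm. A picture is of the moment at which its call begins: read the wrist's pose just before it. camera_params takes no time and is no camera call.
- ctrl.close_job(): hands the job in; it is judged then, once.
The state is a dict: "t": time; "qpos": joint angles; "qvel": joint speeds; "joint_torque": joint torques, N m; "ee_pos": TCP position; "orientation": TCP orientation; "ft_force": force on the tool from outside, world axes, zero at the start; "moment": the same for the moment, N m; "width": finger opening in mm; "grasp_force": force on a finger pad.
Only numpy, scipy, OpenCV 4.12 (cv2) and the standard library are available. Lean on these libraries where they do the work, as an engineer would, in place of code of your own. Each camera call takes 0.05 s, during which the arm holds its last target. There are 200 camera calls.

## Task

The cordless table lamp's battery pack is flat. Pull it out of the lamp and plug it fully home in the sloping charging dock, and plug the charged pack from the condiment caddy fully home in the lamp. Leave the glasses, bowl, pepper mill, sauce pot, phone and spoon where they are.

Things in the scene. Friction and masses are not known exactly. Their poses are not given: they have to be found in the camera images.
- pack_lamp: flat battery pack, starts plugged into the lamp: grey plastic block 60 (x) x 40 (y) x 85 mm with a plug nose 50 (x) x 30 (y) x 25 mm at its lower end; 110 mm long in all, 0.16 kg. Origin at the centre of the nose's end face; z runs up through the block (shoulder at z = 25 mm, top at 110 mm). It fits a socket either way round (half turn about z)
- pack_stand: the charged battery pack, identical to the other, which starts standing upright, nose down, in the larger compartment of the caddy; same frame
- lamp_socket_hole0 (a point): centre of the mouth of the lamp's socket: a hole 53 (x) x 33 (y) mm, 28 mm deep, in the middle of a sloping face 90 (x) x 76 (y) mm that leans 30 degrees to the lamp's front; low front edge 40 mm over the table. z points out of the socket, square to the face. A pack fully home has its shoulder on the face and its origin at z = -25 mm here
- dock_socket_hole0 (a point): centre of the mouth of the charging dock's socket: the same 53 (x) x 33 (y) mm hole, 28 mm deep, in a sloping face 90 (x) x 76 (y) mm that leans 25 degrees towards the dock's front; same frame
- lamp: cordless table lamp, fixed: dark steel foot 190 (x) x 120 (y) x 13 mm carrying the sloping socket block, and at x = +70 mm a thin brass stem with a grey conical shade, 124 mm across at its lower rim, 275 to 360 mm above the table. Origin on the table at the foot's centre; its front (socket side) is -x
- dock: light grey charging dock, fixed: foot 190 (x) x 120 (y) x 13 mm with a sloping socket block, and behind it (x = 43 to 89 mm) a block 62 mm high. Origin on the table at the foot's centre; its front is -x
- caddy: dark wooden condiment caddy, fixed: open tray 90 (x) x 170 (y) mm, walls 6 mm thick, 35 mm high, floor 6 mm thick. Divider at y = +15 mm; the charged pack stands in the -y compartment near y = -35 mm, its 60 mm width roughly along y; two shakers up to 111 mm high are fixed in the +y part. Origin under its centre
- glass_a: bystander, to be left alone: tall empty clear glass, 68 mm across, 145 mm high; origin at the centre of its underside
- glass_b: bystander, to be left alone: tall empty clear glass, 68 mm across, 145 mm high; origin at the centre of its underside
- bowl: bystander, to be left alone: round copper serving bowl, 116 mm across and 50 mm high, with two brass loop handles (150 mm over them); origin at the centre of its underside
- sauce_pot: bystander, to be left alone: small round open steel pot, 64 mm across, 36 mm high; origin at the centre of its underside
- mill: bystander, to be left alone: turned dark wooden pepper mill, 54 mm across, 145 mm high; origin at the centre of its underside
- phone: bystander, to be left alone: flat black phone, 150 x 72 x 9 mm; origin at the centre of its underside
- spoon: bystander, to be left alone: steel spoon lying flat, 170 mm long, along its x axis; origin at the centre of its underside
There are look-alikes about, which are no part of the job. Leave any purple look-alike of the pack_lamp alone. What is shaped like the pack_stand but red is not meant.

How it is judged:
By the outcome, as a careful person would: the job done as asked, in the order asked, and still so for the second after the job is handed in, with the robot touching nothing.
It also fails if it takes over 72 s, if anything falls off the work surface, if the arm or the gripper's body presses on something with over 40 N, if the wrist force passes 120 N, or if a joint passes its speed limit or range.

## Working session

There is one attempt and no reset: what is moved stays moved. The work goes in short steps, Python scripts to look and compute and a shell command to move; the robot and the scene stay as the last step left them, time stands still between calls to the robot, and variables do not carry over. Pictures are saved under pics/ and viewed, at most 10 in all, crops included, and the job is handed in when it is done.

```bash
ls; mkdir -p pics
python3 - <<'E'
from workcell import ctrl
import cv2, numpy as np
np.set_printoptions(precision=4,suppress=True)
print(ctrl.get_obs())
for n in ["side","top","wrist"]:
    p=ctrl.camera_params(n); print(n,p)
    cv2.imwrite(f"pics/{n}0.png",ctrl.get_image(n)[:,:,::-1])
E
```

```text
pics
{'t': 0.0, 'qpos': array([-1.298 ,  0.4238,  1.6307, -0.    ,  1.0886, -0.019 ]), 'qvel': array([ 0.0008,  0.0002,  0.0007,  0.0019, -0.0004, -0.0007]), 'joint_torque': array([  0.0019, -54.4623, -27.3671,   0.0645,   0.0227,  -0.0001]), 'ee_pos': array([ 179.6538, -598.0265,  221.8934]), 'orientation': array([-3.1067, -0.4565,  0.0003]), 'ft_force': array([0.132 , 0.3285, 0.1241]), 'moment': array([0.0475, 0.0679, 0.0049]), 'grasp_force': 0.0, 'width': 88.13915552872676}
side {'vfov': 57.09807516166241, 'cx': 278.1741596430897, 'cy': 208.33656836135987, 'R': array([[-0.9292, -0.3694, -0.0065],
       [-0.2821,  0.7207, -0.6333],
       [ 0.2386, -0.5866, -0.7739]]), 't': array([457.0677, 209.5527, 932.7775])}
top {'vfov': 45.553836399954456, 'cx': 280.19514455635743, 'cy': 204.92237126711805, 'R': array([[-0.028 , -0.9996, -0.0014],
       [-0.9737,  0.0276, -0.2263],
       [ 0.2262, -0.005 , -0.9741]]), 't': array([ -25.6229,  492.6733, 1558.2263])}
wrist {'vfov': 63.790863716967, 'cx': 282.49650976553085, 'cy': 212.56299988548454, 'T_tool_cam': array([[  -0.0004,   -0.9534,   -0.3018,   82.879 ],
       [   1.    ,   -0.0005,   -0.    ,    1.5569],
       [  -0.0001,   -0.3018,    0.9534, -161.6027],
       [   0.    ,    0.    ,    0.    ,    1.    ]])}
```

View pics/top0.png

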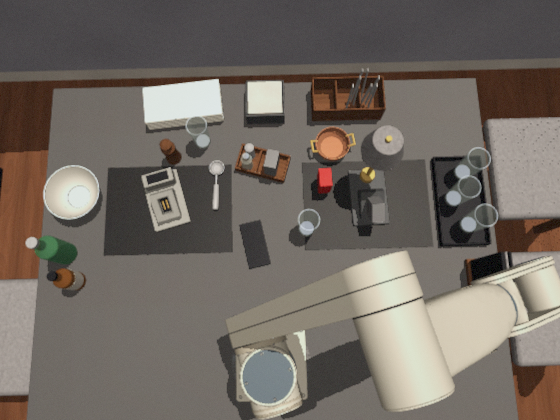

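View pics/side0.png

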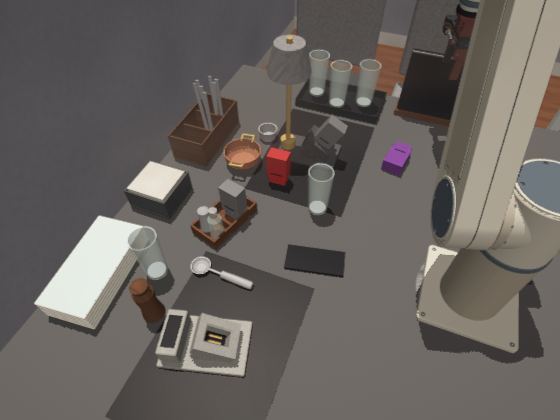

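The top view shows the dock at about (165,200), the caddy at (263,163) with the grey pack at (271,162), and the lamp at (370,195) with its pack at (372,205). The red pack is at (325,181). The side view has the lamp pack at (328,140), the caddy pack at (232,200), the dock socket at (215,338), and the purple look-alike at (397,158). I'll zoom in next.

Run:
```python
import cv2, numpy as np
s=cv2.imread("pics/side0.png");t=cv2.imread("pics/top0.png")
def c(im,u,v,w,h,k): return cv2.resize(im[v:v+h,u:u+w],(w*k,h*k),interpolation=cv2.INTER_CUBIC)
a=[c(s,150,300,100,75,4),c(s,260,100,100,75,4),c(t,130,165,100,75,4),c(t,330,160,100,75,4)]
cv2.imwrite("pics/z1.png",np.vstack([np.hstack(a[:2]),np.hstack(a[2:])]))
```

```text
(no output)
```

View pics/z1.png

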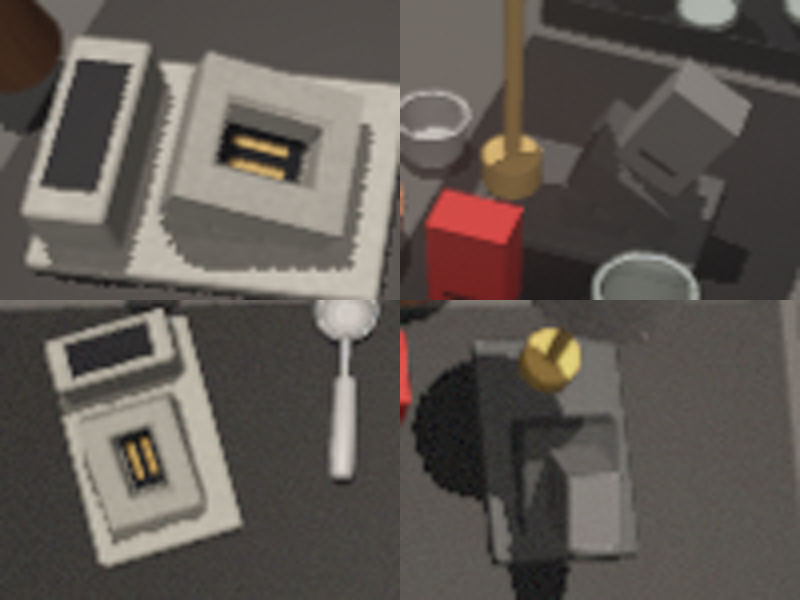

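The socket's long axis runs along the slope, so it lies along the lamp's and dock's x. The 40 mm side runs across them. I'll write the helpers and triangulate coarsely.

```bash
cat > h.py <<'E'
from workcell import ctrl
import numpy as np, cv2
from scipy.spatial.transform import Rotation as Ro
np.set_printoptions(precision=3,suppress=True)
def pose():
    o=ctrl.get_obs(); T=np.eye(4); T[:3,:3]=Ro.from_rotvec(o["orientation"]).as_matrix(); T[:3,3]=o["ee_pos"]; return T
def cam(name,Ttool=None):
    """K, R(cam->world), centre"""
    p=ctrl.camera_params(name); f=210/np.tan(np.radians(p["vfov"]/2))
    if name=="wrist": T=Ttool@p["T_tool_cam"]; R,c=T[:3,:3],T[:3,3]
    else: R=p["R"].T; c=-R@p["t"]
    return f,p["cx"],p["cy"],R,c
def ray(C,uv):
    f,cx,cy,R,c=C; d=R@np.array([(uv[0]-cx)/f,(uv[1]-cy)/f,1.]); return c,d/np.linalg.norm(d)
def proj(C,X):
    f,cx,cy,R,c=C; q=(np.atleast_2d(X)-c)@R; return np.c_[f*q[:,0]/q[:,2]+cx,f*q[:,1]/q[:,2]+cy]
def tri(obs):
    """obs: list of (C,uv) -> point, rms miss in mm"""
    A=np.zeros((3,3));b=np.zeros(3);L=[]
    for C,uv in obs:
        c,d=ray(C,uv);P=np.eye(3)-np.outer(d,d);A+=P;b+=P@c;L.append((c,P))
    X=np.linalg.solve(A,b); return X,np.sqrt(np.mean([np.sum((P@(X-c))**2) for c,P in L]))
def plane(C,uv,z):
    c,d=ray(C,uv); return c+d*(z-c[2])/d[2]
def tool(zdir,ydir,p):
    """tool pose with z along zdir, y near ydir, TCP p"""
    z=np.array(zdir)/np.linalg.norm(zdir);x=np.cross(ydir,z);x/=np.linalg.norm(x)
    T=np.eye(4);T[:3,:3]=np.c_[x,np.cross(z,x),z];T[:3,3]=p;return T
def go(T,T0=None):
    """total shift in present tool axes, and turn (rotvec, tool axes)"""
    T0=pose() if T0 is None else T0
    D=np.linalg.inv(T0)@T; r=Ro.from_matrix(D[:3,:3]).as_rotvec()
    print("shift(before turn)",D[:3,3],"turn",r,"min rows",np.linalg.norm(D[:3,3])/41.7,np.degrees(np.linalg.norm(r))/7.16, "shift(after turn)",D[:3,:3].T@D[:3,3])
def snap(name,fn):
    T=pose(); im=ctrl.get_image(name); cv2.imwrite(fn,im[:,:,::-1]); np.save(fn[:-4]+".npy",T); return T
E
python3 - <<'E'
from h import *
S=cam("side");T=cam("top")
for n,a,b in [("dock",(217.5,335.5),(165.5,203.8)),("lamptop",(337.5,122.5),(378.8,212)),("caddytop",(233,188),(271,157)),("stem",(289,142),(368,173)),("glass",(318,208),(308,229)),("red",(280,152),(326,173)),("dockcornerFL",(150+375/4,300+385/4-75),(130+240/4,165+523/4-75))]:
    print(n,*tri([(S,a),(T,b)]))
print(go(tool([0,0,-1],[0,1,0],[600,300,300])))
E
```

```text
dock [501.264 329.08   61.835] 3.345030973925883
lamptop [ 439.894 -337.54   145.582] 0.6226371515553679
caddytop [628.371 -15.375 119.49 ] 5.259014681126545
stem [ 593.445 -335.968   27.068] 5.945609818174974
glass [ 420.477 -129.534   -2.008] 0.42405503956506907
red [ 567.633 -186.658  120.263] 7.916337621669753
dockcornerFL [465.608 260.763   7.028] 7.494264382859828
shift(before turn) [ 660.903 -739.394  -77.04 ] turn [-0.    -0.002 -2.85 ] min rows 23.85376268178713 22.80481572382979 shift(after turn) [-420.307  898.165  -77.937]
None
```

Run:
```python
from h import *
go(tool([.5,0,-.866],[0,-1,0],[380,-310,245]))
```

```text
shift(before turn) [ 274.733 -218.394  -22.672] turn [-0.078  0.52   0.285] min rows 8.433882407704566 4.7848226445627775 shift(after turn) [ 184.938 -288.165   80.292]
```

```bash
cat >> h.py <<'E'
def rows(T,N,T0=None):
    """constant row (shift, turn) which repeated N times leads to T"""
    T0=pose() if T0 is None else T0
    D=np.linalg.inv(T0)@T; r=Ro.from_matrix(D[:3,:3]).as_rotvec()/N
    M=sum(Ro.from_rotvec(r*k).as_matrix() for k in range(N)); v=np.linalg.solve(M,D[:3,3])
    print(f"{N} rows of linear",v.round(1),"angular",r.round(4),"|",np.linalg.norm(v).round(1),np.degrees(np.linalg.norm(r)).round(2))
E
python3 - <<'E'
from h import *
rows(tool([.5,0,-.866],[0,-1,0],[380,-310,245]),9)
E
```

```text
9 rows of linear [ 27.5 -28.    3.5] angular [-0.009  0.058  0.032] | 39.4 3.81
```

```bash
python3 -m pendant '{"grip":[1,1,1,1,1,1,1,1,1,1],"linear":[[27.5,-28,3.5],[27.5,-28,3.5],[27.5,-28,3.5],[27.5,-28,3.5],[27.5,-28,3.5],[27.5,-28,3.5],[27.5,-28,3.5],[27.5,-28,3.5],[27.5,-28,3.5],[0,0,0]],"angular":[[-0.009,0.058,0.032],[-0.009,0.058,0.032],[-0.009,0.058,0.032],[-0.009,0.058,0.032],[-0.009,0.058,0.032],[-0.009,0.058,0.032],[-0.009,0.058,0.032],[-0.009,0.058,0.032],[-0.009,0.058,0.032],[0,0,0]]}'
python3 - <<'E'
from h import *
print(snap("wrist","pics/w1.png"))
snap("top","pics/top1.png")
E
```

```text
t: 0.98
ee_pos: [381.6, -305.8, 245.4]
orientation: [3.032, -0.003, 0.821]
ft_force: [-0.2, 0.2, -0.5]
width: 87.7
grasp_force: 0.0
[[   0.864   -0.002    0.504  381.62 ]
 [  -0.002   -1.      -0.001 -305.801]
 [   0.504   -0.      -0.864  245.418]
 [   0.       0.       0.       1.   ]]
```

View pics/w1.png

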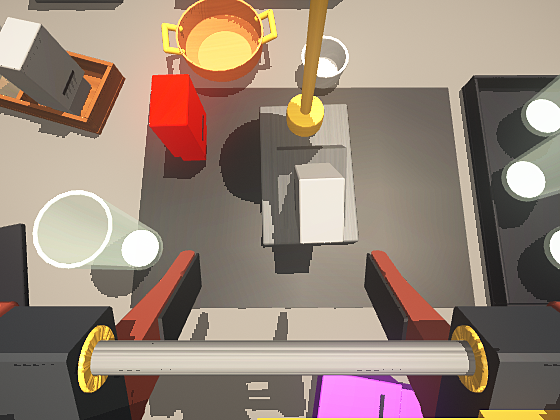

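The wrist view shows the lamp pack's bright end face as a quad around (300,184), (341,184), (345,241), (301,242). The glass is at (75,230), well clear to the left. I'll shift sideways for a second view.

```bash
python3 -m pendant '{"grip":[1,1,1],"linear":[[0,30,10],[0,30,10],[0,0,0]],"angular":[[0,0,0],[0,0,0],[0,0,0]]}'
cat >> h.py <<'E'
def quad(fn,box,lo=200,hi=256):
    """corners of the largest bright blob in box (u0,v0,u1,v1): line fits to its 4 sides"""
    im=cv2.imread(fn); u0,v0,u1,v1=box; g=im.min(2)[v0:v1,u0:u1]
    m=((g>=lo)&(g<hi)).astype(np.uint8); m=cv2.morphologyEx(m,cv2.MORPH_OPEN,np.ones((3,3)))
    c=max(cv2.findContours(m,cv2.RETR_EXTERNAL,cv2.CHAIN_APPROX_NONE)[0],key=cv2.contourArea)
    h=cv2.convexHull(c); e=.02
    a=h
    while len(a)>4: a=cv2.approxPolyDP(h,e*cv2.arcLength(h,True),True); e+=.005
    a=a[:,0].astype(float); P=c[:,0].astype(float); L=[]
    for i in range(4):
        p,q=a[i],a[(i+1)%4]; d=(q-p)/np.linalg.norm(q-p); s=(P-p)@d; n=np.abs((P-p)@[-d[1],d[0]])
        k=P[(n<3)&(s>4)&(s<np.linalg.norm(q-p)-4)]
        x=cv2.fitLine(k.astype(np.float32),cv2.DIST_HUBER,0,.01,.01)[:,0]; nn=np.array([-x[1],x[0]])
        ctr=a.mean(0); nn*=np.sign(nn@(x[2:]-ctr)); L.append((nn,nn@x[2:]+.5))   # contour runs on pixel centres
    r=np.array([np.linalg.solve(np.array([L[i-1][0],L[i][0]]),[L[i-1][1],L[i][1]]) for i in range(4)])+[u0,v0]
    o=np.argsort(np.arctan2(*(r-r.mean(0)).T[::-1])); return r[o]   # from upper left, clockwise
E
python3 - <<'E'
from h import *
snap("wrist","pics/w2.png")
Q=[]
for f in ["w1","w2"]:
    q=quad(f"pics/{f}.png",(240,140,430,270)); print(q.tolist(),cv2.imread(f"pics/{f}.png").min(2)[210,320]); Q.append((cam("wrist",np.load(f"pics/{f}.npy")),q))
X=[tri([(C,q[i]) for C,q in Q]) for i in range(4)]
for x in X: print(x)
X=np.array([x[0] for x in X]);print("c",X.mean(0)); e=X[1]-X[0]+X[2]-X[3];f=X[0]-X[3]+X[1]-X[2]
print(np.linalg.norm(e)/2,np.linalg.norm(f)/2,e/np.linalg.norm(e),f/np.linalg.norm(f)); n=np.cross(e,f);print(n/np.linalg.norm(n))
E
```

```text
t: 1.33
ee_pos: [391.2, -376.8, 227.8]
orientation: [3.026, -0.007, 0.815]
ft_force: [-0.3, 0.1, -0.1]
width: 88.0
grasp_force: 0.0
[[299.2897071838379, 178.8600730895996], [343.5, 176.99612045288086], [343.49999237060547, 241.21510314941406], [300.9092216491699, 242.11114501953125]] 223
[[239.50000149011612, 181.5], [258.76158714294434, 181.5], [262.0628261566162, 249.5], [239.49999850988388, 249.5]] 138
(array([ 507.027, -328.975,   21.115]), np.float64(0.011230338013806102))
(array([ 465.776, -360.341,  149.266]), np.float64(0.14072454321380087))
(array([ 413.346, -362.145,  126.385]), np.float64(0.04882786164066772))
(array([ 426.49 , -330.137,   17.688]), np.float64(0.8189839901631139))
c [ 453.16  -345.399   78.613]
125.57098849282264 67.7887901871757 [-0.217 -0.252  0.943] [0.981 0.022 0.194]
[-0.07   0.968  0.243]
```

```bash
cat >> h.py <<'E'
def face(Q):
    X=[tri([(C,q[i]) for C,q in Q]) for i in range(4)]; print("miss",[round(x[1],2) for x in X])
    X=np.array([x[0] for x in X]); e=X[1]-X[0]+X[2]-X[3];f=X[0]-X[3]+X[1]-X[2]; n=np.cross(e,f)
    print(X,"\ncentre",X.mean(0),"sizes",np.linalg.norm(e)/2,np.linalg.norm(f)/2,"dirs",e/np.linalg.norm(e),f/np.linalg.norm(f),n/np.linalg.norm(n)); return X
E
python3 - <<'E'
from h import *
Q=[]
for f,b in [("w1",(240,140,430,270)),("w2",(170,140,300,280))]:
    q=quad(f"pics/{f}.png",b); print(q.round(1).tolist()); Q.append((cam("wrist",np.load(f"pics/{f}.npy")),q))
face(Q)
E
```

```text
[[299.3, 178.9], [343.5, 177.0], [343.5, 241.2], [300.9, 242.1]]
[[210.4, 183.0], [258.7, 181.2], [262.0, 249.2], [216.4, 251.0]]
miss [np.float64(0.14), np.float64(0.02), np.float64(0.17), np.float64(0.09)]
[[ 463.701 -322.008  151.607]
 [ 465.896 -360.338  149.28 ]
 [ 413.473 -362.143  126.341]
 [ 412.497 -324.008  126.427]] 
centre [ 438.892 -342.124  138.414] sizes 38.28407272331416 57.158408919146225 dirs [ 0.041 -0.999 -0.032] [0.906 0.033 0.421] [-0.419 -0.046  0.907]
```

```bash
cat >> h.py <<'E'
def sock(c,yaw,lean,d):
    """tool pose on the axis of a tilted socket/pack: c a point on the axis, d mm further out"""
    w=np.radians(yaw);a=np.radians(lean);n=np.array([-np.sin(a)*np.cos(w),-np.sin(a)*np.sin(w),np.cos(a)])
    return tool(-n,[np.sin(w),-np.cos(w),0],np.array(c)+d*n)
E
python3 - <<'E'
from h import *
A=sock([438.9,-342.1,137.5],2.1,30,25);B=sock([438.9,-342.1,137.5],2.1,30,-45)
rows(A,4); rows(B,4,A)
E
```

```text
4 rows of linear [-0.7 -7.9 19.3] angular [ 0.006 -0.    -0.009] | 20.9 0.62
4 rows of linear [-0.   0.  17.5] angular [ 0. -0.  0.] | 17.5 0.0
```

```bash
python3 -m pendant '{"grip":[1,1,1,1,1,1,1,1,1,1],"linear":[[-0.7,-7.9,19.3],[-0.7,-7.9,19.3],[-0.7,-7.9,19.3],[-0.7,-7.9,19.3],[0,0,0],[0,0,17.5],[0,0,17.5],[0,0,17.5],[0,0,17.5],[0,0,0]],"angular":[[0.006,0,-0.009],[0.006,0,-0.009],[0.006,0,-0.009],[0.006,0,-0.009],[0,0,0],[0,0,0],[0,0,0],[0,0,0],[0,0,0],[0,0,0]]}'
python3 - <<'E'
from h import *
snap("wrist","pics/w3.png"); print(pose())
rows(sock([438.9,-342.1,137.5],2.1,30,-45),1)
E
```

```text
t: 2.22
ee_pos: [461.7, -337.6, 98.3]
orientation: [-3.022, -0.059, -0.812]
ft_force: [-0.9, 0.1, 0.7]
width: 87.9
grasp_force: 0.0
[[   0.864    0.04     0.501  461.437]
 [   0.034   -0.999    0.021 -337.656]
 [   0.502   -0.001   -0.865   99.254]
 [   0.       0.       0.       1.   ]]
1 rows of linear [-0.5  3.6  0.5] angular [-0.002 -0.002  0.002] | 3.7 0.2
```

View pics/w3.png

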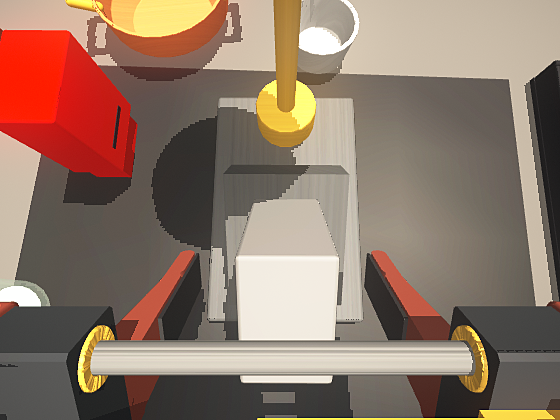

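The pack sits between the fingers at u 238–337, about 2 mm towards tool +y. I'll shift 2 mm and close.

```bash
python3 -m pendant '{"grip":[1,-1,-1,-1,-1,-1,-1,-1],"linear":[[0,2,0],[0,0,0],[0,0,0],[0,0,0],[0,0,0],[0,0,0],[0,0,0],[0,0,0]],"angular":[[0,0,0],[0,0,0],[0,0,0],[0,0,0],[0,0,0],[0,0,0],[0,0,0],[0,0,0]]}'
python3 - <<'E'
from h import *
snap("wrist","pics/w4.png"); print(pose()); o=ctrl.get_obs(); print(o["ft_force"],o["moment"],o["qpos"])
np.save("lampgrasp.npy",pose())
E
```

```text
t: 2.93
ee_pos: [461.8, -339.7, 99.7]
orientation: [-3.024, -0.06, -0.815]
ft_force: [0.0, -0.2, 0.9]
width: 44.7
grasp_force: 0.0
[[   0.864    0.039    0.502  461.805]
 [   0.034   -0.999    0.019 -339.652]
 [   0.502    0.001   -0.865   99.645]
 [   0.       0.       0.       1.   ]]
[-0.091  0.01   0.857] [0.135 0.265 0.055] [-0.871  0.473  2.079  1.056  0.473 -0.274]
```

```bash
python3 -m pendant '{"grip":[-1,-1,-1,-1],"linear":[[0,0,0],[0,0,0],[0,0,0],[0,0,0]],"angular":[[0,0,0],[0,0,0],[0,0,0],[0,0,0]]}'
python3 - <<'E'
from h import *
snap("wrist","pics/w4.png"); print(pose()); o=ctrl.get_obs(); print(o["ft_force"],o["moment"],o["qpos"])
np.save("lampgrasp.npy",pose())
E
```

```text
t: 3.32
ee_pos: [461.8, -339.6, 99.6]
orientation: [-3.023, -0.06, -0.814]
ft_force: [-0.1, -0.1, 1.3]
width: 39.6
grasp_force: 30.0
[[   0.864    0.039    0.502  461.775]
 [   0.034   -0.999    0.019 -339.593]
 [   0.502    0.      -0.865   99.578]
 [   0.       0.       0.       1.   ]]
[-0.783  0.176  1.145] [0.08  0.224 0.097] [-0.871  0.473  2.079  1.056  0.473 -0.274]
```

Gripped at 39.6 mm with 30 N and no side force. Now I'll pull along the axis.

```bash
python3 -m pendant '{"grip":[-1,-1,-1,-1,-1,-1,-1,-1,-1,-1,-1,-1],"linear":[[0,0,-3],[0,0,-5],[0,0,-6],[0,0,-6],[0,0,-6],[0,0,-8],[0,0,-12],[0,0,-16],[0,0,-16],[0,0,-16],[0,0,-16],[0,0,0]],"angular":[[0,0,0],[0,0,0],[0,0,0],[0,0,0],[0,0,0],[0,0,0],[0,0,0],[0,0,0],[0,0,0],[0,0,0],[0,0,0],[0,0,0]]}'
python3 - <<'E'
from h import *
snap("wrist","pics/w5.png"); snap("side","pics/s5.png"); T0=np.load("lampgrasp.npy"); print((np.linalg.inv(T0)@pose())[:3,3]); 
# dock view pose
D=[501,329,62]; rows(sock(D,12,25,150),22)
E
```

```text
t: 4.37
ee_pos: [406.1, -342.9, 197.5]
orientation: [-3.026, -0.059, -0.818]
ft_force: [0.3, 0.3, -1.7]
width: 39.6
grasp_force: 30.0
[   0.277    0.517 -110.687]
22 rows of linear [  4.6 -29.6   2.2] angular [ 0.004 -0.004 -0.007] | 30.0 0.5
```

View pics/w5.png

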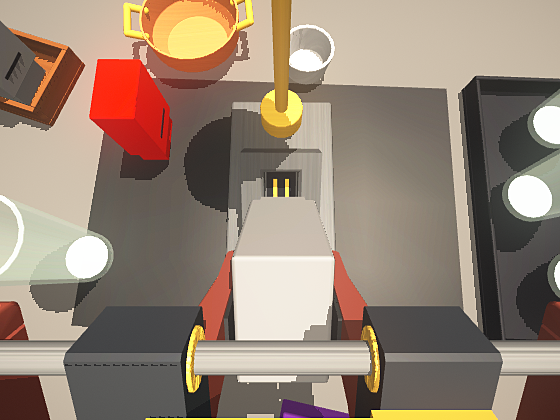

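The pack is out and the lamp socket shows at (283,185). I'll lift, travel to the dock and view it.

Run:
```python
from h import *
P=pose(); P[:3,3]+=[0,0,65]; go(P)
V=sock([501,329,62],15,25,190); V=V@np.array([[1,0,0,-60],[0,1,0,40],[0,0,1,0],[0,0,0,1.]]); print(V[:3,3])
rows(V,20,P)
```

```text
shift(before turn) [ 32.698   0.143 -56.177] turn [-0.  0. -0.] min rows 1.558752997601919 4.468347534404485e-16 shift(after turn) [ 32.698   0.143 -56.177]
[381.266 255.506 208.841]
20 rows of linear [  1.6 -29.8   3.6] angular [ 0.005 -0.004 -0.01 ] | 30.1 0.69
```

```bash
python3 -m pendant '{"grip":[-1,-1,-1,-1,-1,-1,-1,-1,-1,-1,-1,-1],"linear":[[11,0,-19],[11,0,-19],[11,0,-18],[1.6,-20,3.6],[1.6,-30,3.6],[1.6,-30,3.6],[1.6,-30,3.6],[1.6,-30,3.6],[1.6,-30,3.6],[1.6,-30,3.6],[1.6,-30,3.6],[1.6,-30,3.6]],"angular":[[0,0,0],[0,0,0],[0,0,0],[0.005,-0.004,-0.01],[0.005,-0.004,-0.01],[0.005,-0.004,-0.01],[0.005,-0.004,-0.01],[0.005,-0.004,-0.01],[0.005,-0.004,-0.01],[0.005,-0.004,-0.01],[0.005,-0.004,-0.01],[0.005,-0.004,-0.01]]}'
python3 -m pendant '{"grip":[-1,-1,-1,-1,-1,-1,-1,-1,-1,-1,-1,-1],"linear":[[1.6,-30,3.6],[1.6,-30,3.6],[1.6,-30,3.6],[1.6,-30,3.6],[1.6,-30,3.6],[1.6,-30,3.6],[1.6,-30,3.6],[1.6,-30,3.6],[1.6,-30,3.6],[1.6,-30,3.6],[1.6,-20,3.6],[0,0,0]],"angular":[[0.005,-0.004,-0.01],[0.005,-0.004,-0.01],[0.005,-0.004,-0.01],[0.005,-0.004,-0.01],[0.005,-0.004,-0.01],[0.005,-0.004,-0.01],[0.005,-0.004,-0.01],[0.005,-0.004,-0.01],[0.005,-0.004,-0.01],[0.005,-0.004,-0.01],[0.005,-0.004,-0.01],[0,0,0]]}'
python3 - <<'E'
from h import *
print(snap("wrist","pics/d1.png"))
E
```

```text
t: 5.47
ee_pos: [412.5, -78.8, 236.8]
orientation: [-3.012, -0.213, -0.752]
ft_force: [0.2, 1.2, -1.4]
width: 40.0
grasp_force: 30.0
t: 6.47
ee_pos: [384.0, 242.9, 207.7]
orientation: [-2.986, -0.404, -0.675]
ft_force: [0.3, -0.3, -2.0]
width: 40.0
grasp_force: 30.0
[[  0.87    0.264   0.416 383.968]
 [  0.241  -0.964   0.109 242.94 ]
 [  0.43    0.005  -0.903 207.706]
 [  0.      0.      0.      1.   ]]
```

View pics/d1.png

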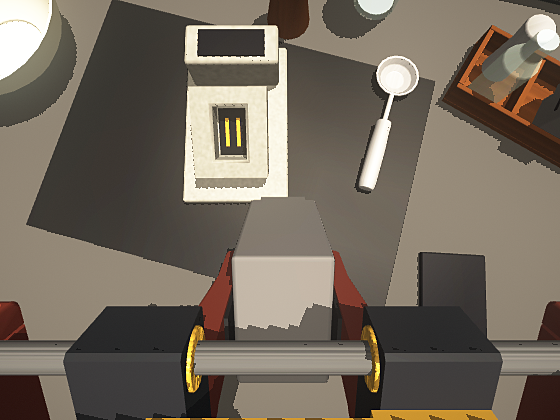

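The dock socket shows clearly: hole corners at about (213,104), (248,104), (249,160) and (215,160). I'll take a second view, shifted sideways.

```bash
python3 -m pendant '{"grip":[-1,-1,-1],"linear":[[0,-35,8],[0,-35,8],[0,0,0]],"angular":[[0,0,0],[0,0,0],[0,0,0]]}'
python3 - <<'E'
from h import *
snap("wrist","pics/d2.png")
a=cv2.imread("pics/d1.png");b=cv2.imread("pics/d2.png")
print(a[130,205:260].min(1).tolist()); print(a[95:170,222].min(1).tolist())
k=lambda im,u,v:cv2.resize(im[v:v+100,u:u+100],(400,400),interpolation=cv2.INTER_NEAREST)
cv2.imwrite("pics/dd.png",np.hstack([k(a,180,80),k(b,240,80)]))
E
```

```text
t: 6.77
ee_pos: [374.5, 311.2, 194.7]
orientation: [-2.984, -0.414, -0.672]
ft_force: [0.8, 0.4, -1.5]
width: 39.7
grasp_force: 30.0
[200, 200, 207, 213, 214, 195, 181, 178, 129, 82, 87, 86, 71, 251, 83, 50, 58, 59, 59, 49, 74, 84, 86, 87, 64, 54, 60, 63, 59, 61, 50, 78, 86, 85, 88, 63, 56, 65, 49, 46, 31, 185, 141, 153, 219, 207, 206, 208, 216, 222, 223, 214, 203, 203, 206]
[206, 213, 219, 220, 212, 203, 197, 200, 170, 154, 149, 114, 126, 61, 44, 46, 46, 46, 48, 48, 48, 47, 47, 47, 45, 45, 60, 59, 58, 60, 57, 59, 58, 58, 59, 59, 61, 59, 59, 60, 59, 60, 60, 59, 59, 59, 61, 61, 59, 59, 61, 59, 60, 59, 58, 59, 56, 56, 53, 39, 182, 184, 137, 133, 146, 205, 209, 211, 198, 191, 200, 201, 209, 211, 205]
```

View pics/dd.png

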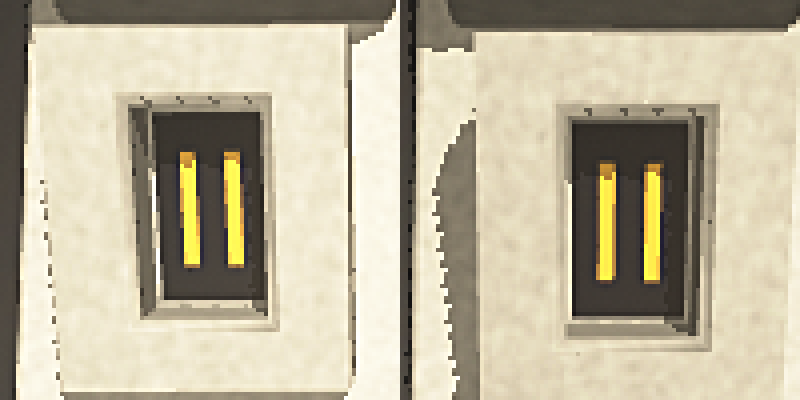

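```bash
sed -i 's/def quad(fn,box,lo=200,hi=256)/def quad(fn,box,lo=200,hi=256,op=cv2.MORPH_OPEN)/; s/cv2.MORPH_OPEN,np/op,np/' h.py
python3 - <<'E'
from h import *
for hi in (150,192):
  Q=[]
  for f,b in [("d1",(202,95,262,172)),("d2",(268,98,330,175))]:
    q=quad(f"pics/{f}.png",b,0,hi,cv2.MORPH_CLOSE); print(hi,q.round(1).tolist()); Q.append((cam("wrist",np.load(f"pics/{f}.npy")),q))
  X=face(Q)
  f=X[0]-X[3]+X[1]-X[2]; e=X[0]-X[1]+X[3]-X[2]; print("yaw",np.degrees(np.arctan2(f[1],f[0])),np.degrees(np.arctan2(-e[0],e[1])),"lean",np.degrees(np.arcsin(f[2]/np.linalg.norm(f))))
print(pose())
E
```

```text
150 [[210.9, 104.8], [247.7, 102.9], [247.3, 159.5], [214.9, 159.5]]
150 [[279.3, 105.5], [319.0, 105.5], [317.1, 168.4], [283.2, 162.4]]
miss [np.float64(0.75), np.float64(0.04), np.float64(1.85), np.float64(0.85)]
[[520.628 353.088  65.645]
 [529.018 316.167  71.74 ]
 [473.866 301.877  61.753]
 [468.859 334.574  58.284]] 
centre [498.093 326.426  64.355] sizes 35.76885141785525 56.58878391820533 dirs [ 0.187 -0.973  0.134] [0.945 0.29  0.153] [-0.189  0.098  0.977]
yaw 17.055875301447433 10.89246210488183 lean 8.817338826904999
192 [[206.2, 102.5], [247.3, 102.5], [249.8, 163.9], [214.8, 158.1]]
192 [[267.5, 97.6], [329.5, 97.6], [329.5, 174.5], [267.5, 174.5]]
miss [np.float64(3.41), np.float64(3.13), np.float64(1.88), np.float64(7.8)]
[[537.089 370.71   34.549]
 [513.796 308.128 114.301]
 [460.406 291.785 100.122]
 [477.185 352.831  -6.818]] 
centre [497.119 330.864  60.539] sizes 113.73649286324039 65.36820980636152 dirs [-0.176 -0.543  0.821] [0.867 0.262 0.425] [-0.446  0.787  0.425]
yaw 16.807755916753976 -17.959658198719342 lean 25.14236869956855
[[  0.872   0.265   0.412 373.956]
 [  0.242  -0.964   0.109 308.906]
 [  0.426   0.005  -0.905 194.354]
 [  0.      0.      0.      1.   ]]
```

```bash
cat >> h.py <<'E'
def rim(fn,box,core,thr):
    """hole rim: from each side of box walk inward to the first pixel below thr, scanlines within core; fit 4 lines; corners UL,UR,LR,LL"""
    g=cv2.imread(fn).min(2).astype(float); u0,v0,u1,v1=box; a0,b0,a1,b1=core; L=[]
    gv=cv2.blur(g,(1,5)); gh=cv2.blur(g,(5,1))
    def first(p):
        i=int(np.argmax(p<thr)); return i-1+(p[i-1]-thr)/(p[i-1]-p[i]) if i else np.nan
    S=[[(x,v0+first(gh[v0:v1,x])) for x in range(a0,a1)],[(u1-first(gv[y,u0:u1+1][::-1]),y) for y in range(b0,b1)],
       [(x,v1-first(gh[v0:v1+1,x][::-1])) for x in range(a0,a1)],[(u0+first(gv[y,u0:u1]),y) for y in range(b0,b1)]]
    for s in S:
        s=np.array(s,np.float32); s=s[np.isfinite(s).all(1)]; m=np.median(s,0)
        x=cv2.fitLine(s,cv2.DIST_WELSCH,0,.01,.01)[:,0]; n=np.array([-x[1],x[0]]); L.append((n,n@x[2:]))
    return np.array([np.linalg.solve(np.array([L[i-1][0],L[i][0]]),[L[i-1][1],L[i][1]]) for i in range(4)])
E
python3 - <<'E'
from h import *
for thr in (165,188):
  Q=[]
  for f,b,c in [("d1",(202,96,260,170),(220,112,244,152)),("d2",(270,98,328,175),(288,114,312,158))]:
    q=rim(f"pics/{f}.png",b,c,thr); print(thr,q.round(1).tolist()); Q.append((cam("wrist",np.load(f"pics/{f}.npy")),q))
  X=face(Q)
  f=X[0]-X[3]+X[1]-X[2]; e=X[0]-X[1]+X[3]-X[2]; print("yaw",np.degrees(np.arctan2(f[1],f[0])),np.degrees(np.arctan2(-e[0],e[1])),"lean",np.degrees(np.arcsin(f[2]/np.linalg.norm(f))))
E
```

```text
165 [[210.39999389648438, 103.19999694824219], [247.10000610351562, 102.9000015258789], [249.0, 159.3000030517578], [214.5, 159.3000030517578]]
165 [[278.0, 105.5999984741211], [319.3999938964844, 105.0999984741211], [317.1000061035156, 169.10000610351562], [280.29998779296875, 162.39999389648438]]
miss [np.float64(0.08), np.float64(0.14), np.float64(2.43), np.float64(0.73)]
[[522.669 354.956  62.212]
 [527.018 315.726  76.367]
 [475.867 301.544  54.511]
 [471.661 338.306  46.263]] 
centre [499.304 327.633  59.838] sizes 39.84308546741674 56.60435553582884 dirs [ 0.107 -0.954  0.281] [0.902 0.272 0.334] [-0.396  0.218  0.892]
yaw 16.793991352604422 6.4234388233640844 lean 19.50780806760524
188 [[207.0, 102.5], [247.89999389648438, 102.5], [249.1999969482422, 163.8000030517578], [214.39999389648438, 158.10000610351562]]
188 [[273.79998779296875, 97.30000305175781], [320.29998779296875, 108.19999694824219], [314.29998779296875, 239.8000030517578], [273.79998779296875, 96.69999694824219]]
miss [np.float64(3.43), np.float64(1.35), np.float64(23.76), np.float64(24.66)]
[[525.797 359.909  62.913]
 [525.281 314.376  77.826]
 [412.374 285.655 218.011]
 [444.812 316.072 210.809]] 
centre [477.066 319.003 142.39 ] sizes 42.84646498176455 177.3758713578839 dirs [-0.385 -0.886  0.258] [ 0.547  0.205 -0.812] [ 0.834 -0.214  0.508]
yaw 20.51700071521509 -23.455366634025694 lean -54.297953993756245
```

```bash
cat >> h.py <<'E'
def gold(fn,box):
    """ends of the axis of the two gold strips: list of (upper end, lower end, centroid)"""
    im=cv2.imread(fn).astype(int); u0,v0,u1,v1=box; s=im[v0:v1,u0:u1]; m=((s[...,2]>110)&(s[...,0]<.5*s[...,2])).astype(np.uint8)
    n,l,st,ce=cv2.connectedComponentsWithStats(m); k=sorted(np.argsort(-st[1:,4])[:2]+1,key=lambda i:ce[i,0]); out=[]
    for i in k:
        y,x=np.nonzero(l==i); P=np.c_[x,y].astype(np.float32)+[u0,v0]; f=cv2.fitLine(P.astype(np.float32),cv2.DIST_L2,0,.01,.01)[:,0]; f[:2]*=np.sign(f[1]) or 1
        a=(y.min()+v0-.5-f[3])/f[1]; b=(y.max()+v0+.5-f[3])/f[1]; out+=[f[2:]+a*f[:2],f[2:]+b*f[:2],P.mean(0)]
    return np.array(out)
def goldpose(L):
    G=[(cam("wrist",np.load(f"pics/{f}.npy")),gold(f"pics/{f}.png",b)) for f,b in L]
    for _,g in G: print(g.round(1).tolist())
    X=[tri([(C,g[i]) for C,g in G]) for i in range(6)]; print("miss",[round(x[1],2) for x in X]); X=np.array([x[0] for x in X]); print(X)
    f=X[0]-X[1]+X[3]-X[4]; print("centre",(X[[0,1,3,4]]).mean(0),"len",np.linalg.norm(f)/2,"yaw",np.degrees(np.arctan2(f[1],f[0])),"lean",np.degrees(np.arcsin(f[2]/np.linalg.norm(f)))); return X
E
python3 - <<'E'
from h import *
goldpose([("d1",(202,96,260,170)),("d2",(270,98,328,175))])
Q=[]
for f,b in [("d1",(202,96,260,170)),("d2",(270,98,328,175))]:
    q=rim(f"pics/{f}.png",b,(220,112,244,152) if f=="d1" else (288,114,312,158),100); print(q.round(1).tolist()); Q.append((cam("wrist",np.load(f"pics/{f}.npy")),q))
E
```

```text
[[226.3, 117.5], [227.8, 146.5], [227.0, 132.0], [237.3, 117.5], [238.8, 146.5], [238.1, 132.0]]
[[291.7, 120.5], [291.0, 149.5], [291.3, 135.5], [302.7, 120.5], [302.4, 150.5], [302.5, 135.6]]
miss [np.float64(0.12), np.float64(0.41), np.float64(0.13), np.float64(0.1), np.float64(0.07), np.float64(0.16)]
[[517.977 339.201  46.895]
 [492.649 332.458  31.561]
 [505.241 335.802  39.414]
 [522.16  328.512  44.232]
 [495.416 320.669  31.438]
 [508.898 324.621  37.966]]
centre [507.051 330.21   38.532] len 30.47732747440367 yaw 15.648173303198279 lean 27.481462770248385
[[212.0, 107.30000305175781], [244.89999389648438, 107.4000015258789], [246.10000610351562, 154.39999389648438], [215.0, 154.39999389648438]]
[[282.20001220703125, 109.19999694824219], [315.79998779296875, 109.30000305175781], [314.0, 159.1999969482422], [282.79998779296875, 158.60000610351562]]
```

Gold-strip triangulation gives a yaw of 15.6°, a lean near 25° and a socket floor centre at (507,330,38.5). That puts the mouth at about (497.5,327.4,62). Next I'll align above it.

```bash
cat >> h.py <<'E'
DM=np.array([497.5,327.4,62.0])
E
python3 - <<'E'
from h import *
rows(sock(DM,15.6,25,78),6)
E
```

```text
6 rows of linear [ 9.4  2.5 15.8] angular [ 0.001 -0.001 -0.   ] | 18.5 0.07
```

```bash
python3 -m pendant '{"grip":[-1,-1,-1,-1,-1,-1,-1,-1,-1],"linear":[[9.4,2.5,15.8],[9.4,2.5,15.8],[9.4,2.5,15.8],[9.4,2.5,15.8],[9.4,2.5,15.8],[9.4,2.5,15.8],[0,0,0],[0,0,0],[0,0,0]],"angular":[[0.001,-0.001,0],[0.001,-0.001,0],[0.001,-0.001,0],[0.001,-0.001,0],[0.001,-0.001,0],[0.001,-0.001,0],[0,0,0],[0,0,0],[0,0,0]]}'
python3 - <<'E'
from h import *
snap("wrist","pics/d3.png"); snap("side","pics/s3.png"); snap("top","pics/t3.png")
T=np.mean([pose() for _ in range(1)],0); rows(sock(DM,15.6,25,78),1)
im=cv2.imread("pics/s3.png"); tp=cv2.imread("pics/t3.png")
k=lambda im,u,v:cv2.resize(im[v:v+125,u:u+125],(400,400),interpolation=cv2.INTER_CUBIC)
w=cv2.resize(cv2.imread("pics/d3.png"),(400,300)); cv2.imwrite("pics/c3.png",np.hstack([k(im,150,250),cv2.copyMakeBorder(w,0,100,0,0,0)]))
E
```

```text
t: 7.57
ee_pos: [465.8, 315.6, 133.3]
orientation: [-2.986, -0.398, -0.659]
ft_force: [-0.2, 0.1, -0.6]
width: 39.9
grasp_force: 30.0
1 rows of linear [-0.3 -1.8  1.3] angular [ 0.     0.    -0.005] | 2.2 0.3
```

View pics/c3.png

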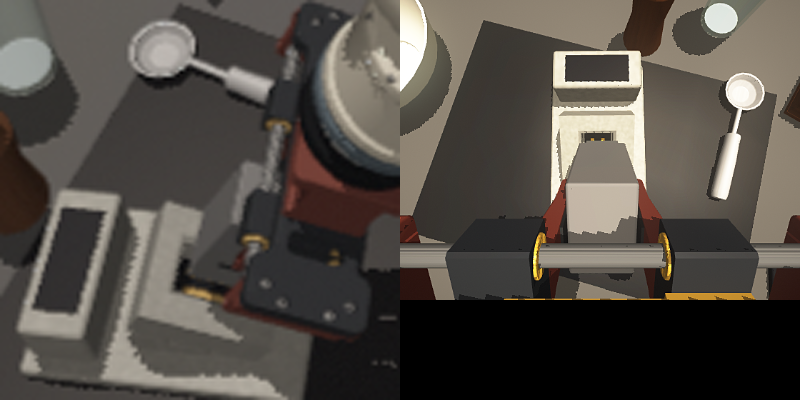

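The pack is aligned just above the dock hole, with the rear rim and contacts visible past the nose. I'll correct y by 1.5 mm and start inserting.

```bash
python3 -m pendant '{"grip":[-1,-1,-1,-1,-1,-1,-1],"linear":[[0,-1.5,0],[0,0,4],[0,0,4],[0,0,4],[0,0,4],[0,0,3],[0,0,0]],"angular":[[0,0,-0.004],[0,0,0],[0,0,0],[0,0,0],[0,0,0],[0,0,0],[0,0,0]]}'
cat > st.py <<'E'
from h import *
import sys
o=ctrl.get_obs();T=pose();R=T[:3,:3];print("force tool",R.T@o["ft_force"],"moment tool",R.T@o["moment"],"w",o["width"])
M=eval(sys.argv[1]) 
S=sock(M,float(sys.argv[2]),float(sys.argv[3]),0); D=np.linalg.inv(S)@T; print("tool in socket (x,y,z): ",D[:3,3]*[1,1,-1],"rot",Ro.from_matrix(D[:3,:3]).as_rotvec())
E
python3 st.py DM 15.6 25
```

```text
t: 8.3
ee_pos: [474.0, 321.1, 115.6]
orientation: [-2.984, -0.408, -0.66]
ft_force: [-0.1, 3.0, -3.4]
width: 40.1
grasp_force: 30.0
force tool [-0.79  -2.902  3.382] moment tool [ 0.678 -0.277 -0.027] w 40.09972990735351
tool in socket (x,y,z):  [ 0.552 -0.225 58.843] rot [ 0.    -0.001  0.001]
```

```bash
python3 -m pendant '{"grip":[-1,-1,-1,-1],"linear":[[0,0,3],[0,0,3],[0,0,3],[0,0,0]],"angular":[[0,0,0],[0,0,0],[0,0,0],[0,0,0]]}'; python3 st.py DM 15.6 25
```

```text
t: 8.63
ee_pos: [477.7, 322.1, 107.8]
orientation: [-2.983, -0.408, -0.661]
ft_force: [0.2, 4.5, -3.9]
width: 40.1
grasp_force: 30.0
force tool [-0.415 -4.271  4.143] moment tool [ 0.99  -0.275 -0.084] w 40.09288572944987
tool in socket (x,y,z):  [ 0.79  -0.223 50.116] rot [ 0.    -0.     0.001]
```

```bash
python3 -m pendant '{"grip":[-1,-1,-1,-1,-1,-1],"linear":[[0,-0.5,3],[0,0,3],[0,0,2],[0,0,2],[0,0,0],[0,0,0]],"angular":[[0,0,0],[0,0,0],[0,0,0],[0,0,0],[0,0,0],[0,0,0]]}'; python3 st.py DM 15.6 25
```

```text
t: 9.13
ee_pos: [482.5, 323.4, 100.0]
orientation: [-2.983, -0.409, -0.656]
ft_force: [0.0, 4.9, -4.3]
width: 40.1
grasp_force: 30.0
force tool [-0.62  -4.661  4.48 ] moment tool [ 1.176 -0.293 -0.079] w 40.14928411425158
tool in socket (x,y,z):  [ 1.938 -0.157 41.012] rot [ 0.002 -0.003  0.   ]
```

```bash
python3 -m pendant '{"grip":[-1,-1,-1,-1,-1],"linear":[[0,0,1.5],[0,0,1.5],[0,0,1],[0,0,0],[0,0,0]],"angular":[[0,0,0],[0,0,0],[0,0,0],[0,0,0],[0,0,0]]}'; python3 st.py DM 15.6 25
```

```text
t: 9.55
ee_pos: [483.2, 323.6, 98.7]
orientation: [-2.982, -0.409, -0.655]
ft_force: [-21.4, 1.0, 27.0]
width: 39.8
grasp_force: 30.0
force tool [ -7.164  -6.791 -32.982] moment tool [ 1.125 -1.248  0.071] w 39.81279271866191
tool in socket (x,y,z):  [ 2.14  -0.206 39.477] rot [ 0.003 -0.003  0.   ]
```

Axial force rose to 33 N with the TCP 39.5 mm from the mouth, which fits the shoulder sitting on the face. I'll release, back off and check.

```bash
python3 -m pendant '{"grip":[0.2,0.6,1,1,1,1,1,1,1,1,1,1],"linear":[[0,0,-1],[0,0,-1],[0,0,0],[0,0,0],[0,0,-12],[0,0,-16],[0,0,-20],[0,0,-20],[0,0,-20],[-10,0,-20],[-10,0,-20],[0,0,0]],"angular":[[0,0,0],[0,0,0],[0,0,0],[0,0,0],[0,0,0],[0,0,0],[0,0,0],[0,0,0],[0,0,0],[0,0,0],[0,0,0],[0,0,0]]}'
python3 - <<'E'
from h import *
print(snap("wrist","pics/d4.png")); snap("side","pics/s4.png")
k=lambda im,u,v:cv2.resize(im[v:v+120,u:u+120],(400,400),interpolation=cv2.INTER_CUBIC)
cv2.imwrite("pics/c4.png",np.hstack([k(cv2.imread("pics/s4.png"),150,270),cv2.copyMakeBorder(cv2.resize(cv2.imread("pics/d4.png"),(400,300)),0,100,0,0,0)]))
E
```

```text
t: 10.55
ee_pos: [413.2, 302.8, 208.3]
orientation: [-2.983, -0.409, -0.655]
ft_force: [0.3, 1.1, 0.2]
width: 87.6
grasp_force: 0.0
[[  0.875   0.27    0.403 413.184]
 [  0.244  -0.963   0.115 302.848]
 [  0.419  -0.002  -0.908 208.286]
 [  0.      0.      0.      1.   ]]
```

View pics/c4.png

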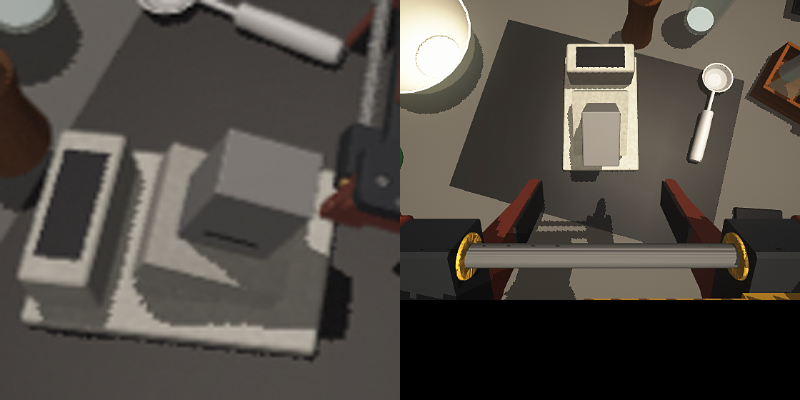

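The dock pack sits flush, its shoulder parallel to the sloping face all round, and its fit will be checked numerically. All 10 pictures are used, so from here I work from numbers only. Next is the caddy.

Run:
```python
from h import *
w=np.radians(16); rows(tool([0,0,-1],[np.cos(w),-np.sin(w),0],[628,-15,235]),12)
```

```text
12 rows of linear [-4.6 33.1 -2.3] angular [ 0.018 -0.033 -0.084] | 33.5 5.25
```

```bash
python3 -m pendant '{"grip":[1,1,1,1,1,1,1,1,1,1,1,1],"linear":[[-4.6,33.1,-2.3],[-4.6,33.1,-2.3],[-4.6,33.1,-2.3],[-4.6,33.1,-2.3],[-4.6,33.1,-2.3],[-4.6,33.1,-2.3],[-4.6,33.1,-2.3],[-4.6,33.1,-2.3],[-4.6,33.1,-2.3],[-4.6,33.1,-2.3],[-4.6,33.1,-2.3],[-4.6,33.1,-2.3]],"angular":[[0.018,-0.033,-0.084],[0.018,-0.033,-0.084],[0.018,-0.033,-0.084],[0.018,-0.033,-0.084],[0.018,-0.033,-0.084],[0.018,-0.033,-0.084],[0.018,-0.033,-0.084],[0.018,-0.033,-0.084],[0.018,-0.033,-0.084],[0.018,-0.033,-0.084],[0.018,-0.033,-0.084],[0.018,-0.033,-0.084]]}'
python3 -m pendant '{"grip":[1,1],"linear":[[0,0,0],[0,0,0]],"angular":[[0,0,0],[0,0,0]]}'
python3 - <<'E'
from h import *
print(snap("wrist","pics/k1.png")); print(ctrl.get_obs()["qpos"])
C=cam("wrist",pose()); print(proj(C,[628.,-15,117]))
w=np.radians(16); rows(tool([0,0,-1],[np.cos(w),-np.sin(w),0],[628,-15,235]),1)
im=cv2.imread("pics/k1.png"); 
for v in range(110,290,12): print(v,im[v,200:380:9].min(1))
E
```

```text
t: 11.65
ee_pos: [574.8, 15.6, 229.8]
orientation: [-2.655, -1.676, -0.094]
ft_force: [-0.8, 0.4, -0.4]
width: 87.7
grasp_force: 0.0
t: 11.82
ee_pos: [575.1, 16.9, 229.3]
orientation: [-2.659, -1.669, -0.098]
ft_force: [-1.5, 0.2, -0.2]
width: 87.9
grasp_force: 0.0
[[  0.434   0.9     0.053 575.081]
 [  0.9    -0.435   0.033  16.937]
 [  0.053   0.033  -0.998 229.319]
 [  0.      0.      0.      1.   ]]
[-0.008  0.318  1.775  0.041  0.998  0.42 ]
[[351.206 219.724]]
1 rows of linear [-5.6 63.6 -4.1] angular [ 0.036 -0.05  -0.17 ] | 63.9 10.36
110 [ 63  65  66  68 115 111 111 111 112  58  49  37  50 145 143  29  80 211
 234 236]
122 [ 60  54 110 112 110 110 110 111 111  59  33  71 112 238 231 242  71 221
 246 243]
134 [110 110 110 110 110 109 110 111 112  50  25  65 115 239 239 250  76  65
 217  90]
146 [ 56  54  51  51  56  58  56  57  58 112  50  51  46 143 172  55  59  37
  40  33]
158 [ 56  55  50  45 124  56  56  56  56 111  57  38  24  55  54  56  55  52
  36  31]
170 [ 55  56  52 110 112  56  58  56  57 111  56  45  50  31  32  57  52  49
  31  29]
182 [ 55  56  55 116 117  56  57  59  57  56  56  28  32  34  33  32  60  59
  59  31]
194 [ 55  56 121  44 122  58  57  57  57 118  57  21  55  56  58  57  57  58
  59  57]
206 [114 111 112 111 112 112 112 112 112 111  58  64  41  54 130 201 193 193
 194 194]
218 [111 110 112 113 112 112 113 111 111 112 111  58  34 136 189 192 189 189
 190 189]
230 [111 112 112 112 113 112 114 113 112 113 111  59  48  50 185 186 187 186
 186 186]
242 [111 112 111 112 113 113 112 113 112 113 113 113  51  32 182 181 183 195
 110 114]
254 [116 111 114 112 112 113 113 113 114 113 113 112 112 113 114 113 115 112
 113  48]
266 [ 94 111 112 111 112 111 112 113 113 112 112 112 112 113 112 112 113 112
  54  28]
278 [ 10 111 112 113 112 113 113 112 111 111 113 112 111 111 111 126  61  62
  63  25]
```

```bash
python3 -m pendant '{"grip":[1,1,1,1,1,1],"linear":[[-1.4,16,-1],[-1.4,16,-1],[-1.4,16,-1],[-1.4,16,-1],[0,0,0],[0,0,0]],"angular":[[0.009,-0.012,-0.042],[0.009,-0.012,-0.042],[0.009,-0.012,-0.042],[0.009,-0.012,-0.042],[0,0,0],[0,0,0]]}'
python3 - <<'E'
from h import *
print(snap("wrist","pics/k2.png"))
C=cam("wrist",pose()); print(proj(C,[[628.,-15,117]]))
im=cv2.imread("pics/k2.png"); 
for v in range(150,290,10): print(v,im[v,190:380:8].min(1))
E
```

```text
t: 12.37
ee_pos: [629.6, -10.1, 235.3]
orientation: [-2.509, -1.889, -0.004]
ft_force: [0.4, -0.2, -0.9]
width: 87.8
grasp_force: 0.0
[[  0.276   0.961   0.002 629.575]
 [  0.961  -0.276   0.002 -10.11 ]
 [  0.002   0.001  -1.    235.27 ]
 [  0.      0.      0.      1.   ]]
[[282.394 210.882]]
150 [38 37 38 39 40 39 81 37 36 22 21 21 23 22 36 38 38 40 70 82 82 82 81 81]
160 [38 39 38 40 40 40 40 40 36 22 22 23 21 34 37 32 37 19 88 82 82 82 82 81]
170 [40 40 38 83 81 80 40 40 20 22 18 20 22 22 23 32 37 16 87 81 81 81 82 81]
180 [82 81 80 81 82 80 35 41 18 39 40 39 38 39 40 40 18 16 82 80 81 80 80 81]
190 [80 81 81 81 80 80 85 41 41 40 41 40 40 40 39 39 28 14 81 81 82 80 82 82]
200 [80 82 82 82 82 82 81 87 61 61 60 59 61 60 60 59 58 18 82 81 81 82 81 81]
210 [ 83  81  82  81  81  81  82  86 134 133 136  57  61  61  61  60  60  35
  81  82  82  81  82  81]
220 [ 81  81  81  81  82  81  81  84 138 134 134 135 137 139 139 140 132  38
  81  81  81  80  82  82]
230 [ 80  83  80  81  81  82  82  81 135 133 135 132 134 135 137 137 131  34
  81  82  81  82  81  81]
240 [81 81 82 81 81 82 80 82 81 83 83 83 83 82 83 82 82 82 81 81 82 81 81 81]
250 [30 81 81 82 81 82 81 81 82 82 81 82 82 82 83 82 82 80 80 81 81 81 80 49]
260 [17 11 80 81 81 81 81 82 81 82 81 83 81 81 90 44 44 81 81 81 81 90 23 18]
270 [15 14 81 80 81 81 81 80 81 88 36 40 42 41 43 42 43 85 36 39 85 81 15 17]
280 [13 15 81 79 84 21 35 37 35 36 36 38 38 40 40 40 42 39 79 39 39 37 16 16]
```

Run:
```python
from h import *
im=cv2.imread("pics/k2.png")
for v in range(140,246,4): print(v," ".join("%3d"%x for x in im[v,226:346:4].min(1)))
t=cv2.imread("pics/top0.png")
print(); 
for v in range(140,184,2): print(v," ".join("%3d"%x for x in t[v,232:296:2].max(1)))
```

```text
140  40  39  31  80  80  36  30  36  21  21  22  22  23  25  23  24  24  23  21  25  23  23  22  24  24  21  40  39  81  81
144  39  39  85  79  79  40  27  36  18  19  18  19  17  19  20  19  21  21  19  19  20  19  20  18  21  20  36  35  81  81
148  38  40  86  80  80  36  28  36  37  22  23  20  22  23  23  22  22  23  38  35  37  37  37  37  39  38  35  45  82  83
152  40  40  85  81  81  32  27  36  21  21  19  21  21  22  21  23  22  32  32  35  34  33  33  37  22  18  35  61  81  81
156  39  40  39  39  38  39  22  35  21  21  20  21  21  22  22  23  20  33  31  37  35  30  34  36  21  18  34  90  82  82
160  40  40  39  40  41  40  26  36  21  22  20  22  23  23  22  21  21  34  31  37  33  32  32  37  22  19  33  88  82  82
164  39  41  41  40  40  40  21  22  22  21  20  21  22  21  21  22  22  20  20  37  33  33  30  36  22  19  32  87  81  81
168  85  83  84  40  40  39  20  20  22  22  21  20  20  21  21  22  21  22  21  22  33  31  31  18  21  19  33  85  82  81
172  80  80  80  37  42  39  26  20  23  23  20  21  20  20  19  22  22  18  19  21  33  30  29  38  22  19 
[... 4452 characters left out ...]
  93 140 140 141 101  97 122 122 123 121
174 119 120 119 113  90  58  62  56  58  57  47  43  40  71  90  66  67  62  55  52  52  56 109 135 138 141 134  93 122 121 121 121
176 120 119 124 119 117 119 120 102  93  61  65  56  57  53  52  47  47  55  52  67  63  83 124 134 130 123 124 125 122 125 120 122
178 119 118 120 117 119 117 122 118 121 122 113 103  77  62  62  59  54  53  51  41  41  91 104 129 136 119 119 120 121 123 120 120
180 120 122 121 122 119 119 119 119 120 122 119 119 121 107  62  61  64  59  64  62  55  50  50  46  52  92  81 120 121 122 120 124
182 119 120 117 119 116 121 119 118 120 119 121 117 120 115  62  63  60  63  64  59  92  60  60  53  60  52 112 118 124 122 122 120
```

Both the wrist view and the first top view show the pack's 60 mm side along the caddy's x, not y as the text says. So the present tool heading will grip across the 60 mm side. I'll take a second view and triangulate.

```bash
python3 -m pendant '{"grip":[1,1,1,1],"linear":[[0,-25,10],[0,-25,10],[0,0,0],[0,0,0]],"angular":[[0,0,0],[0,0,0],[0,0,0],[0,0,0]]}'
python3 - <<'E'
from h import *
print(snap("wrist","pics/k3.png")); C=cam("wrist",pose()); print(proj(C,[[630.,-18,117]]))
im=cv2.imread("pics/k3.png")
for v in range(170,252,4): print(v," ".join("%3d"%x for x in im[v,280:400:4].min(1)))
E
```

```text
t: 12.75
ee_pos: [580.1, 3.7, 215.7]
orientation: [-2.508, -1.891, -0.003]
ft_force: [-0.2, -0.4, 0.1]
width: 87.6
grasp_force: 0.0
[[  0.275   0.961   0.001 580.067]
 [  0.961  -0.275   0.002   3.744]
 [  0.002   0.001  -1.    215.688]
 [  0.      0.      0.      1.   ]]
[[345.49  220.416]]
170  75  74  75  75  80  39  37  42  40  40  43  42  44  45  46  44  44  45  69  65  66  67  46  50  42  37  65 147 145 144
174  74  75  74  75  80  37  35  42  39  41  41  41  44  47  46  43  44  46  73  64  67  67  47  48  42  50  62 145 145 145
178  70  75  74  74  82  40  36  67  78  77  77  77  77  78  77  78  78  78  79  79  78  70  48  47  41  59  62 144 145 144
182 156  75  75  75  81  40  31  73  74  74  50  65  77  79  78  79  80  79  78  77  78  78  60  44  41  67  57 145 145 145
186 155  74  75  75  84  42  38  74  73  75  74  75  76  76  76  77  77  78  77  78  79  77  78  84  42  69  74 145 145 145
190 148  74  74  75  68  41  37  65  74  74  74  76  75  75  76  76  77  77  77  78  78  79  79  79  84  67 128 146 145 144
194 147  63  74  77  68  41  38  61  75  75  75  76  76  77  77
[... 1096 characters left out ...]
 223 222 222 224 225 224 224 224 227 227 227 227 227 228 228 228 134 146 146 145
234 144 143 144 144  77  65  40  41 120 221 221 222 223 222 222 222 225 224 224 224 223 226 226 226 226 226 139 146 145 145
238 144 144 144 144 116  63  68  70 106 221 220 221 221 221 223 223 223 222 223 225 224 225 224 224 226 226 142 145 145 145
242 144 144 144 145 147 150 152 152  83 221 222 223 224 231 230 230 228 220 209 200 190 171 251 153 143 141 145 145 144 145
246 145 144 144 144 144 144 143 145 145 143 143 146 145 145 145 145 145 146 145 146 145 145 146 145 146 145 145 145 144 145
250 145 143 144 144 144 144 144 144 145 145 145 145 143 145 144 145 145 145 145 145 145 145 146 160  64 128 149 143 143 144
```

Run:
```python
from h import *
Q=[]
for f,b,m in [("k2",(248,186,326,242),lambda g:(g>115)|((g>52)&(g<65))),("k3",(308,190,392,250),lambda g:(g>165)|((g>95)&(g<125)))]:
    g=cv2.imread(f"pics/{f}.png").min(2); k=m(g).astype(np.uint8)*255; k=cv2.morphologyEx(k,cv2.MORPH_CLOSE,np.ones((5,5))); k=cv2.morphologyEx(k,cv2.MORPH_OPEN,np.ones((5,5))); cv2.imwrite(f"pics/m_{f}.png",k)
    q=quad(f"pics/m_{f}.png",b); print(q.round(1).tolist()); Q.append((cam("wrist",np.load(f"pics/{f}.npy")),q))
X=face(Q); e=X[1]-X[0]+X[2]-X[3]; print(np.degrees(np.arctan2(e[1],e[0])))
P=[np.array([plane(C,q[i],115.5) for i in range(4)]) for C,q in Q]
for p in P: e=p[1]-p[0]+p[2]-p[3]; print(p.mean(0),np.degrees(np.arctan2(e[1],e[0])),np.linalg.norm(p[1]-p[0]),np.linalg.norm(p[1]-p[2]))
```

```text
[[249.5, 193.9], [318.0, 191.0], [319.9, 234.0], [254.5, 235.7]]
[[311.5, 199.3], [385.3, 196.5], [383.1, 241.3], [311.5, 244.2]]
miss [np.float64(0.08), np.float64(0.0), np.float64(0.28), np.float64(0.33)]
[[605.745   7.288 116.539]
 [662.645  -6.145 117.9  ]
 [654.836 -46.779 111.594]
 [595.86  -35.027 104.496]] 
centre [629.772 -20.166 112.633] sizes 59.44158452140583 43.389044601293556 dirs [ 0.975 -0.212  0.071] [0.204 0.956 0.211] [-0.113 -0.192  0.975]
-12.262624253141851
[630.28  -19.033 115.5  ] -14.01597909620486 58.8264788173426 39.53214544662158
[629.79  -18.784 115.5  ] -13.624349088168135 59.10086443101772 38.7193399290546
```

Run:
```python
from h import *
w=np.radians(13.8); A=tool([0,0,-1],[np.cos(w),-np.sin(w),0],[630,-18.9,140]); rows(A,4)
```

```text
4 rows of linear [-2.3 13.1 19.1] angular [ 0.001 -0.001 -0.009] | 23.3 0.54
```

```bash
python3 -m pendant '{"grip":[1,1,1,1,1,1],"linear":[[-2.3,13.1,19.1],[-2.3,13.1,19.1],[-2.3,13.1,19.1],[-2.3,13.1,19.1],[0,0,0],[0,0,0]],"angular":[[0.001,-0.001,-0.009],[0.001,-0.001,-0.009],[0.001,-0.001,-0.009],[0.001,-0.001,-0.009],[0,0,0],[0,0,0]]}'
python3 - <<'E'
from h import *
w=np.radians(13.8); B=tool([0,0,-1],[np.cos(w),-np.sin(w),0],[630,-18.9,71]); rows(B,5)
E
```

```text
t: 13.3
ee_pos: [630.9, -19.8, 139.2]
orientation: [-2.474, -1.934, 0.005]
ft_force: [-0.6, 0.6, 0.3]
width: 88.1
grasp_force: 0.0
5 rows of linear [ 0.1 -0.2 13.6] angular [-0.001  0.    -0.001] | 13.6 0.05
```

```bash
python3 -m pendant '{"grip":[1,1,1,1,1,1,-1,-1,-1,-1,-1,-1],"linear":[[0.1,-0.2,13.6],[0.1,-0.2,13.6],[0.1,-0.2,13.6],[0.1,-0.2,13.6],[0.1,-0.2,13.6],[0,0,0],[0,0,0],[0,0,0],[0,0,0],[0,0,0],[0,0,0],[0,0,0]],"angular":[[0,0,0],[0,0,0],[0,0,0],[0,0,0],[0,0,0],[0,0,0],[0,0,0],[0,0,0],[0,0,0],[0,0,0],[0,0,0],[0,0,0]]}'
python3 - <<'E'
from h import *
print(snap("wrist","pics/k4.png")); o=ctrl.get_obs(); print(o["ft_force"],o["moment"],o["qpos"])
im=cv2.imread("pics/k4.png"); print(im.min(2)[190:400:4,283]); print(im.min(2)[290,160:410:5])
E
```

```text
t: 14.3
ee_pos: [630.2, -19.0, 72.5]
orientation: [2.473, 1.936, -0.002]
ft_force: [-0.3, 0.2, 2.6]
width: 59.5
grasp_force: 29.9
[[  0.24    0.971  -0.001 630.249]
 [  0.971  -0.24   -0.001 -19.007]
 [ -0.001  -0.     -1.     72.529]
 [  0.      0.      0.      1.   ]]
[-0.591  0.275  3.306] [-0.069 -0.069  0.012] [-0.048  0.624  1.698 -0.002  0.821  0.196]
[ 42  42  44  44  86  82  83  28  84  82  83  83  84  83  84  85  84  85
  87  87  86 122 124 124 124 123 125 125 124 124 125 124 123 123 122 124
 122 123  61  70  73  97  95  98  99  94  81  68  69  69  69  69  70]
[166 167 167 166 166  30  42  43  41  44 118 122 122 121 123 122 123 122
 123 124 123 123 124 125 125 125 125 125 124 238 236 237 237 237 116 124
 128 127 126 115  48  47  47  46  38 166 165 165 166 166]
```

Run:
```python
from h import *
C=cam("wrist",np.eye(4))
for f,us in [("w5",(260,275,290,305)),("d1",(250,262)),("k4",(230,250,265,300,320))]:
    g=cv2.imread(f"pics/{f}.png").min(2).astype(int)
    for u in us:
        col=g[235:300,u]; d=np.abs(np.diff(col)); i=int(d.argmax())+235.5; print(f,u,i,col[int(d.argmax())-1:int(d.argmax())+3])
for z in (-43,-45,-47):
    print(z,[(x,proj(C,[[x,0,z]])[0].round(1)) for x in (19,20,21,29,30,31)])
```

```text
w5 260 255.5 [174 185 214 234]
w5 275 255.5 [175 183 214 234]
w5 290 255.5 [176 178 214 236]
w5 305 255.5 [175 178 213 235]
d1 250 256.5 [117 141 170 181]
d1 262 256.5 [117 142 169 180]
k4 230 272.5 [ 91 103 116 122]
k4 250 270.5 [ 87  82  95 105]
k4 265 271.5 [ 83  94 108 120]
k4 300 295.5 [121 110 255 255]
k4 320 270.5 [ 86  95 133 168]
-43 [(19, array([281.1, 273.8])), (20, array([281.1, 271.5])), (21, array([281.1, 269.2])), (29, array([281. , 250.3])), (30, array([281. , 247.9])), (31, array([281. , 245.4]))]
-45 [(19, array([281. , 276.3])), (20, array([281. , 273.9])), (21, array([281. , 271.6])), (29, array([281. , 252.4])), (30, array([281., 250.])), (31, array([281. , 247.5]))]
-47 [(19, array([281. , 278.8])), (20, array([281. , 276.4])), (21, array([281. , 274.1])), (29, array([281. , 254.7])), (30, array([281. , 252.2])), (31, array([281. , 249.7]))]
```

Gripped at 59.5 mm and 30 N, which confirms the orientation. The dock end pose and the top-edge pixels both put the first pack's axis at about −2 mm in tool x, so I can fix the lamp socket from the grasp pose I saved. I'll check that against the gold strips in w5 and plan the route.

```bash
cat >> h.py <<'E'
T0=np.load("lampgrasp.npy"); LM=(T0@np.array([-2.,0,40,1]))[:3]
def lam(d,x=0.2,y=0.,yaw=2.2,lean=30):
    """tool on the lamp axis with y up the slope, TCP d out of the mouth, pack axis at (x,y) in the tool"""
    w=np.radians(yaw);a=np.radians(lean);h=np.array([np.cos(w),np.sin(w),0]);n=-np.sin(a)*h+np.array([0,0,np.cos(a)]);f=np.cos(a)*h+np.array([0,0,np.sin(a)])
    T=tool(-n,f,LM+d*n); T[:3,3]-=T[:3,:3]@[x,y,0]; return T
E
python3 - <<'E'
from h import *
print("LM",LM); n=-lam(0)[:3,2]
C=cam("wrist",np.load("pics/w5.npy")); print(gold("pics/w5.png",(255,165,310,200)).tolist(), proj(C,LM-27*n))
C=cam("wrist",np.load("pics/d1.npy")); nd=-sock(DM,15.6,25,0)[:3,2]
P=pose();P[:3,3]+=[0,0,150]; W1=lam(0); W1[:3,3]=[420,-110,258]; rows(W1,10,P); rows(lam(130),9,W1)
E
```

```text
LM [ 480.123 -338.887   63.985]
[[274.37944758726564, 178.5], [275.1987529867191, 196.5], [274.7974683544304, 187.68354430379748], [286.4999996172132, 178.5], [286.5000004040182, 196.5], [286.5, 187.25714285714287]] [[280.482 191.603]]
10 rows of linear [-11.4 -18.7  -8.3] angular [-0.052  0.007 -0.027] | 23.4 3.4
9 rows of linear [-25.7  -5.8   7.1] angular [ 0.  0. -0.] | 27.3 0.0
```

```bash
python3 -m pendant '{"grip":[-1,-1,-1,-1,-1,-1,-1,-1],"linear":[[0,0,-8],[0,0,-15],[0,0,-25],[0,0,-34],[0,0,-34],[0,0,-34],[0,0,0],[0,0,0]],"angular":[[0,0,0],[0,0,0],[0,0,0],[0,0,0],[0,0,0],[0,0,0],[0,0,0],[0,0,0]]}'
python3 - <<'E'
from h import *
n=-lam(0)[:3,2]; f=lam(0)[:3,1]
C=cam("wrist",np.load("pics/w5.npy")); print("upper end pred",proj(C,[LM-27*n+15.2*f,LM-27*n+17.2*f]))
g=cv2.imread("pics/w5.png").min(2); print(g[160:182,280])
# hole's upper rim predicted
print("rim pred", proj(C,[LM+26.5*f,LM-28*n+26.5*f]))
W1=lam(0); W1[:3,3]=[420,-110,258]; rows(W1,10);
E
```

```text
t: 15.02
ee_pos: [631.2, -18.8, 224.5]
orientation: [2.472, 1.934, 0.002]
ft_force: [0.3, -1.5, -1.0]
width: 60.0
grasp_force: 29.9
upper end pred [[280.478 177.193]
 [280.478 175.269]]
[ 87  85  81  77  72 150 149 148 148 120 103  77  47  46  49  50  49  50
  49  49  50  48]
rim pred [[280.383 170.997]
 [280.478 166.072]]
10 rows of linear [-11.5 -18.8  -8.2] angular [-0.052  0.007 -0.027] | 23.5 3.38
```

```bash
python3 -m pendant '{"grip":[-1,-1,-1,-1,-1,-1,-1,-1,-1,-1,-1,-1],"linear":[[-11.5,-18.8,-8.2],[-11.5,-18.8,-8.2],[-11.5,-18.8,-8.2],[-11.5,-18.8,-8.2],[-11.5,-18.8,-8.2],[-11.5,-18.8,-8.2],[-11.5,-18.8,-8.2],[-11.5,-18.8,-8.2],[-11.5,-18.8,-8.2],[-11.5,-18.8,-8.2],[0,0,0],[0,0,0]],"angular":[[-0.052,0.007,-0.027],[-0.052,0.007,-0.027],[-0.052,0.007,-0.027],[-0.052,0.007,-0.027],[-0.052,0.007,-0.027],[-0.052,0.007,-0.027],[-0.052,0.007,-0.027],[-0.052,0.007,-0.027],[-0.052,0.007,-0.027],[-0.052,0.007,-0.027],[0,0,0],[0,0,0]]}'
python3 - <<'E'
from h import *
o=ctrl.get_obs(); print(o["qpos"]); rows(lam(135,y=.3),9)
E
```

```text
t: 16.02
ee_pos: [422.2, -106.7, 255.2]
orientation: [1.92, 1.965, 0.507]
ft_force: [0.0, -0.3, -1.2]
width: 60.1
grasp_force: 29.9
[-0.426 -0.095  2.291  0.433  0.528 -0.78 ]
9 rows of linear [-26.1  -5.7   6.3] angular [-0.002  0.001 -0.002] | 27.4 0.16
```

```bash
python3 -m pendant '{"grip":[-1,-1,-1,-1,-1,-1,-1,-1,-1,-1,-1,-1],"linear":[[-26.1,-5.7,6.3],[-26.1,-5.7,6.3],[-26.1,-5.7,6.3],[-26.1,-5.7,6.3],[-26.1,-5.7,6.3],[-26.1,-5.7,6.3],[-26.1,-5.7,6.3],[-26.1,-5.7,6.3],[-26.1,-5.7,6.3],[0,0,0],[0,0,0],[0,0,0]],"angular":[[-0.002,0.001,-0.002],[-0.002,0.001,-0.002],[-0.002,0.001,-0.002],[-0.002,0.001,-0.002],[-0.002,0.001,-0.002],[-0.002,0.001,-0.002],[-0.002,0.001,-0.002],[-0.002,0.001,-0.002],[-0.002,0.001,-0.002],[0,0,0],[0,0,0],[0,0,0]]}'
python3 - <<'E'
from h import *
o=ctrl.get_obs(); print(o["qpos"]); rows(lam(80,y=.3),4); T=snap("wrist","pics/l1.png")
im=cv2.imread("pics/l1.png").min(2).astype(int)
for u in (230,250,265): c=im[235:300,u]; d=np.abs(np.diff(c)); print(u,d.argmax()+235.5)
C=cam("wrist",T); n=-lam(0)[:3,2]; print(proj(C,[LM,LM-27*n]))
E
```

```text
t: 17.02
ee_pos: [416.2, -340.9, 181.2]
orientation: [1.887, 1.978, 0.531]
ft_force: [0.7, -0.3, -1.7]
width: 60.0
grasp_force: 29.9
[-0.954  0.282  2.096  0.804  0.625 -1.635]
4 rows of linear [-0.2 -0.9 13.4] angular [-0.    -0.002  0.002] | 13.4 0.14
230 271.5
250 270.5
265 271.5
[[279.428 201.59 ]
 [279.722 194.344]]
```

```bash
python3 -m pendant '{"grip":[-1,-1,-1,-1,-1,-1,-1],"linear":[[-0.2,-0.9,13.4],[-0.2,-0.9,13.4],[-0.2,-0.9,13.4],[-0.2,-0.9,13.4],[0,0,0],[0,0,0],[0,0,0]],"angular":[[0,-0.002,0.002],[0,-0.002,0.002],[0,-0.002,0.002],[0,-0.002,0.002],[0,0,0],[0,0,0],[0,0,0]]}'
cat > sl.py <<'E'
from h import *
o=ctrl.get_obs();T=pose();R=T[:3,:3];print("force tool",R.T@o["ft_force"],"moment",R.T@o["moment"])
D=np.linalg.inv(lam(0,y=.3))@T; print("tool vs axis x,y,out",D[:3,3]*[1,1,-1],"rot",Ro.from_matrix(D[:3,:3]).as_rotvec())
E
python3 sl.py
python3 - <<'E'
from h import *
snap("side","pics/s6.png"); snap("wrist","pics/l2.png")
E
python3 sl.py
```

```text
t: 17.65
ee_pos: [439.9, -341.1, 134.6]
orientation: [1.891, 1.965, 0.524]
ft_force: [-0.6, -0.3, -2.5]
width: 60.0
grasp_force: 29.9
force tool [-0.281 -1.746  1.872] moment [ 0.296  0.008 -0.041]
tool vs axis x,y,out [-0.516  0.754 81.296] rot [-0.001 -0.004 -0.001]
force tool [-0.788 -0.672  1.854] moment [ 0.287 -0.052  0.005]
tool vs axis x,y,out [-1.117  0.817 81.556] rot [-0.002 -0.005 -0.001]
```

```bash
python3 -m pendant '{"grip":[-1,-1,-1,-1,-1,-1,-1,-1,-1],"linear":[[0.8,-0.8,0],[0,0,4],[0,0,4],[0,0,4],[0,0,3],[0,0,3],[0,0,2],[0,0,0],[0,0,0]],"angular":[[0.001,0.004,0.001],[0,0,0],[0,0,0],[0,0,0],[0,0,0],[0,0,0],[0,0,0],[0,0,0],[0,0,0]]}'
python3 sl.py
```

```text
t: 18.5
ee_pos: [449.6, -340.9, 116.3]
orientation: [1.894, 1.966, 0.528]
ft_force: [4.7, -1.3, -1.1]
width: 60.0
grasp_force: 29.9
force tool [-1.46   3.486  3.233] moment [-0.888 -0.26   0.014]
tool vs axis x,y,out [-0.62  -0.038 60.618] rot [-0.    -0.     0.001]
```

```bash
python3 -m pendant '{"grip":[-1,-1,-1,-1,-1],"linear":[[0,0.6,2],[0,0,3],[0,0,3],[0,0,2],[0,0,0]],"angular":[[0,0,0],[0,0,0],[0,0,0],[0,0,0],[0,0,0]]}'
python3 sl.py
```

```text
t: 18.92
ee_pos: [454.7, -340.2, 107.5]
orientation: [1.895, 1.967, 0.528]
ft_force: [3.5, 0.2, -1.5]
width: 59.5
grasp_force: 29.9
force tool [0.029 2.241 3.078] moment [-0.788 -0.114 -0.008]
tool vs axis x,y,out [-0.18  0.03 50.36] rot [0.    0.    0.001]
```

```bash
python3 -m pendant '{"grip":[-1,-1,-1,-1,-1,-1],"linear":[[0,0.3,2.5],[0,0,2.5],[0,0,2],[0,0,1],[0,0,0],[0,0,0]],"angular":[[0,0,0],[0,0,0],[0,0,0],[0,0,0],[0,0,0],[0,0,0]]}'
python3 sl.py
```

```text
t: 19.42
ee_pos: [458.6, -340.0, 100.8]
orientation: [1.895, 1.967, 0.527]
ft_force: [2.0, 0.8, -2.1]
width: 59.7
grasp_force: 29.9
force tool [0.767 0.723 2.796] moment [-0.134 -0.041  0.036]
tool vs axis x,y,out [-0.109  0.089 42.648] rot [0.    0.    0.001]
```

```bash
python3 -m pendant '{"grip":[-1,-1,-1,-1],"linear":[[0,0,1.5],[0,0,1],[0,0,0],[0,0,0]],"angular":[[0,0,0],[0,0,0],[0,0,0],[0,0,0]]}'
python3 sl.py
```

```text
t: 19.75
ee_pos: [458.9, -339.9, 99.8]
orientation: [1.894, 1.966, 0.527]
ft_force: [-14.2, 2.1, 17.9]
width: 59.6
grasp_force: 30.0
force tool [  2.66   -3.327 -22.548] moment [ 0.747  0.329 -0.128]
tool vs axis x,y,out [-0.036 -0.246 41.641] rot [ 0.    -0.001  0.001]
```

Stopped at 41.6 mm against a predicted 41.5, with 22 N axial, so the shoulder is down. I'll press slightly more, release and retract.

```bash
python3 -m pendant '{"grip":[-1,-1,0,0.5,1,1,1,1,1,1,1,1],"linear":[[0,0,0.8],[0,0,0],[0,0,-1.5],[0,0,-1],[0,0,0],[0,0,-10],[0,0,-18],[0,0,-20],[0,0,-25],[0,0,-30],[0,0,-30],[0,0,0]],"angular":[[0,0,0],[0,0,0],[0,0,0],[0,0,0],[0,0,0],[0,0,0],[0,0,0],[0,0,0],[0,0,0],[0,0,0],[0,0,0],[0,0,0]]}'
python3 - <<'E'
from h import *
T=snap("wrist","pics/f1.png"); C=cam("wrist",T); n=-lam(0)[:3,2];f=lam(0)[:3,1];s=lam(0)[:3,0]
print(proj(C,[LM+85*n+a*30*f+b*20*s for a in(-1,1) for b in(-1,1)]))
g=cv2.imread("pics/f1.png").min(2)
for v in range(170,260,6): print(v,g[v,220:350:6])
E
```

```text
t: 20.75
ee_pos: [392.4, -344.5, 219.5]
orientation: [1.891, 1.963, 0.524]
ft_force: [0.5, -1.3, 0.2]
width: 87.7
grasp_force: 0.0
[[243.399 233.966]
 [241.585 185.698]
 [317.541 233.957]
 [319.205 185.703]]
170 [ 97  98  98 109 110 109 112  74  79  77  78  78  77 115 112  82 107 107
  71  70  80  83]
176 [ 96  97  99  99 105 112 113 113 113 114 113 114 114 113 113 112 103 103
  68  74  81  61]
182 [ 97  97 100 104 109 115 115 117 116 117 117 118 117 117 118 116 101 103
  67  67 145 140]
188 [ 95  98  97 103 159 237 235 236 236 236 236 236 236 237 236 235 255 106
 200  86 144 142]
194 [200  99 102 109 161 245 242 242 242 243 243 243 243 244 244 244 252 179
 192 189 189 204]
200 [208 101 105 144 149 244 242 242 242 242 244 244 243 243 244 244 255 169
 194 192 188 203]
206 [201 100 104 140 246 242 242 242 242 243 244 243 243 244 243 244 255 177
 192 186 190 147]
212 [208 206 211 211 248 242 243 242 242 243 243 243 243 243 243 244 255 178
 194  89 102 103]
218 [209 206 202 209 252 241 242 243 243 242 242 244 244 243 243 243 235 177
 105 106 106 103]
224 [211 206 208 200 251 241 241 241 241 242 243 242 243 244 244 243 187 107
 106 105 106 103]
230 [201 205 194  91 248 241 241 241 242 241 242 242 242 243 242 242 127 108
 105 106 101 101]
236 [129 128 129 128 126 125 124 121 121 120 117 115 114 112 110 110 107 108
 104 104 101 102]
242 [131 129 127 128 125 121 124 122 118 121 117 115 116 113 110 107 106 104
 104 105 101 100]
248 [128 128 126 123 125 122 119 121 119 115 117 114 111 108 109 107 105 102
 102 101 100 100]
254 [128 125 125 123 119 120 119 116 117 115 111 110 109 108 104 105 101 101
 102  98  99  96]
```

The charged pack's end face lies where the home pose predicts, u 243–318 and v 186–234. The gripper is open and clear of everything, so I'm handing in.

Run:
```python
from h import *
C=cam("wrist",np.load("pics/d4.npy")); S=sock(DM,15.6,25,0); print(proj(C,[DM-85*S[:3,2]+a*30*S[:3,0]+b*20*S[:3,1] for a,b in((1,-1),(1,1),(-1,1),(-1,-1))]))
g=cv2.imread("pics/d4.png").min(2); print(g[180,240:330:4],g[140:250:4,282])
print(ctrl.close_job())
```

```text
[[254.213 154.282]
 [309.384 154.279]
 [307.557 231.698]
 [256.221 231.658]]
[ 97 177  95  99 135 147 148 147 147 149 149 151 150 151 151 150 152 139
 189 180 204 211 212] [179  91  95  97 112 151 151 151 151 151 151 147 147 147 147 148 146 147
 146 146 147 144 144  81  79  76  75  75]
the job is handed in; nothing more can be done
None
```

The flat pack is plugged home in the dock and the charged pack in the lamp, and I handed the job in after about 21 s of robot time. Both packs stopped hard at the expected depth, and the arm met no other contact. I took no final look at the bystander objects.

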